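# Hook the clamp lever's return spring onto its post with the spring puller

## Task

The return spring of the seal jig is off its anchor post. Pick up the spring puller from the rubber mat, put its prong through the small eye at the spring's free end, stretch the spring past the post without overstretching it, swing its hook round behind the post, and gently ease it back so that the hook is fully seated on the post and holds the spring, never letting it snap back. Then unhook the puller and lay it flat on the mat again; move the spring with the puller only, do not press hard on anything, and leave the seal, the gasket and the tin where they are.

Things in the scene. Friction and masses are not known exactly. Their poses are not given: they have to be found in the camera images.
- jig: Grey seal jig fixed to the bench: deck 200 x 170 mm, top at z = 30 mm. Origin under its centre. Its +x runs from the spring's pivot to the post (stretching direction); +y to the seal nest (alloy disc, 13 mm above the deck, centred at x -12, y 50 mm, 68 mm wide). Clamp block and lever, up to 24 mm above the deck, at the pivot end (x below -65 mm, y -8 to 65 mm).
- pivot (a point): Stud on the jig (x -70, y 0 mm) on which the spring turns; point at the spring's height, 8 mm above the deck. The slack spring puts hook_end's origin 85 mm from it; the distance over 85 mm is the stretch. The spring pulls back with 2.5 N plus 0.2 N per mm of stretch, and is spoiled by more than 68 mm of stretch (153 mm). Seated: 35 to 38 mm.
- slot (a point): Point in the black cross slot of the deck, on the jig at x 50, y 0 mm, z = deck top. The steel anchor post is clamped in it at x 50 mm, at an unmeasured y from -14 to +24 mm: look or feel for it. Post 8 mm thick, upright, with a 13 mm wide head; head underside 14 mm, top 18 mm above the deck. It stands firm.
- swing (a joint): Angle of the spring about the pivot (rad, range -0.7 to 0.4, freely moving with slight friction): 0 points along the jig's +x, through the slot point, negative is turned clockwise seen from above, to the jig's -y side, where it starts.
- hook_end: Steel wire hook (wire 4 mm) on the spring's free end (coil 16 mm thick), level, wire middle 8 mm above the deck; it only swings and stretches, it does not lift. Origin: where the post's axis lies when seated; +x away from the coil. The wire runs along y = -8 mm (x -20 to -2), round a half circle beyond the origin (inside 12 mm wide, centre x -2) and back on y = +8 to its open end.
- eye (a point): Centre of the small closed pulling eye, a level wire ring of 10 mm inside and 18 mm outside diameter on the hook's outer end, 13 mm beyond hook_end's origin (98 mm from the pivot when slack). Its wire lies 6 to 10 mm above the deck.
- hook_point (a point): Open end of the hook wire, at x -6, y +8 mm of hook_end. The mouth faces back to the coil: the hook must be stretched at least 10 mm past its seat (jig x above 60 mm) beside the post on the jig's -y side, then swung towards +y with the point passing beyond the post until the straight leg (y = -8) stops against the post, then let back.
- puller: Loose spring puller, about 0.22 kg, lying on the mat: wooden handle 90 x 20 x 32 mm (length, width, height) with flat sides, a 34 mm wide steel butt plate at the rear and a 22 mm front plate; a 6 mm round shank leaves the front 24 mm above the underside and ends in a downward prong. Origin under the handle's middle; +x to the prong, z up. Grasp the handle's middle across its width.
- prong (a point): Bottom end of the puller's prong, 145 mm ahead of the puller's origin and 1 mm above its underside level. Prong 5 mm thick, leaning 10 degrees so that its bottom points slightly back to the handle and keeps the eye from slipping off; the shank above it is 20 mm higher.
- mat: Black rubber mat fixed on the bench, 300 x 140 x 4 mm (x, y, z), origin under its centre; top at z = 4 mm.
- seal_unit: Finished seal unit, alloy disc with black ring, 86 mm wide, 27 mm high, standing loose; leave alone. Origin under its centre.
- gasket: Loose black rubber ring, 90 mm wide, 8 mm high; leave alone.
- grease_tin: White tin, 60 mm wide, 60 mm high, standing loose; leave alone.

How it is judged (in metres and radians):
On the way, in this order (a step that is already met when the one before it is completed fails the run):
1. the spring, drawn by the puller, is stretched past the post (contact force between puller and hook_end above 4 N and x of hook_end in the frame of jig above 0.058 m), for 0.2 s.
2. the hook is seated on the post and alone holds the spring (x of hook_end in the frame of jig between 0.0465 and 0.0535 m and contact force between hook_end and jig above 4 N and contact force between puller and hook_end below 0.5 N and linear speed of hook_end below 0.02 m/s), for 0.2 s.
At the end, for the whole second after the job is handed in: The hook sits on the post (its seat within 3.5 mm of the post's axis along the jig), which alone holds the spring; the puller lies flat and still, prong down, the middle of its handle on the mat (all of step 2 and x of puller in the frame of mat between -0.15 and 0.15 m and y of puller in the frame of mat between -0.07 and 0.07 m and z of puller in the frame of mat below 0.009 m and angle between puller's own z axis and vertical below 0.1 rad and linear speed of puller below 0.02 m/s); the robot touches nothing.
It fails at once if the spring is overstretched (more than 68 mm) (horizontal distance between hook_end and pivot above 0.153 m).
It fails at once if the spring's hook snaps away (faster than 0.3 m/s) (linear speed of hook_end above 0.3 m/s).
It fails at once if the gripper or arm touches the spring's hook (contact force between any of the fingers, the arm and hook_end above 0.5 N).
It fails at once if the puller presses on the hook (24 N) or on the jig with its post (20 N), or the hook on the post (14 N), too hard (contact force between puller and hook_end above 24 N or contact force between puller and jig above 20 N or contact force between hook_end and jig above 14 N).
It fails at once if the seal unit, gasket or tin is moved by more than 15 mm (distance of any of seal_unit, gasket, grease_tin from where it was at the start of the episode above 0.015 m).
It also fails if it takes over 72 s, if anything falls off the work surface, if the arm or the gripper's body presses on something with over 40 N, if the wrist force passes 120 N, or if a joint passes its speed limit or range.

## Robot

A 6-joint arm with a two-finger parallel gripper is mounted at the origin on the work surface. World frame = base frame: x ahead of the robot, y to its left, z up, the work surface at z = 0. Lengths are in mm, angles in rad, forces in N, time in s.
With the tool pointing down it reaches from about 150 to 775 mm from the base axis. Payload 6.1 kg.
Tool frame: the origin (TCP) lies midway between the tips of the shut fingers; the grasp point (between the pads) lies 19 mm behind it; z points along the fingers, y is the line along which they close (so a half turn about z gives the same grasp; the last joint's range is limited). The gripper opens to 85 mm and grips with 20 to 120 N. Pads are 22 mm wide; open, the fingers measure 114 mm over their backs; the gripper's body (76 mm by 85 mm) begins 54 mm behind the grasp point. The pads swing forward as they close: fully open they stand 13 mm farther back than shut.
Start: joints at [1.332, 0.126, -0.04, 1.405, 0, 1.571], TCP at [124.176, 510.087, 231.295] pointing down, gripper open.
Joint ranges: [-2.72, 2.72], [-0.95, 1.95], [-1.27, 1.35], [-1.78, 2.02], [-1.46, 1.47], [-3.14, 3.14]. Speed limits (rad/s): [2.39, 2.39, 3.01, 3.14, 3.14, 3.14].

## Interface

Orientations are given as a unit quaternion [w, x, y, z].
In Python, from workcell import telemetry, grab_frame, ticket gives the robot as it stands. The module is installed in compiled form; this text tells all that it offers.
- The arm moves only by the shell command python3 -m inch 'ROWS'. ROWS is a JSON object whose one key "rows" holds a list of rows, each an object of numbers: "dx", "dy", "dz": the shift along the tool's x, y, z in mm; "ax", "ay", "az": the turn, a rotation vector about the tool's x, y, z in degrees; "gripper": the opening, from 0 (shut) to 1 (fully open). In form: {"rows": [{"dx": .., "dy": .., "dz": .., "ax": .., "ay": .., "az": .., "gripper": ..}, ...]}. A call has 1 to 5 rows; each row shifts and turns the commanded pose from where the row before left it, along the tool's axes as they then stand; what a row does not reach is not made up. A row lasts 1/12 s, in which the tool goes at most 41.7 mm and 7.16 degrees, less where a joint would pass 70% of its speed; a pose out of reach is approached as far as the arm can. A call is refused whole if a number of a shift passes 41.7 or a number of a turn 7.16, either way. A call with a gripper value outside its range is refused whole. The fingers move at their own pace and stop on an object; the grip force is fixed at half the most. Time passes only in rows, so rows that do not move let the fingers close. It gives the time, the measured TCP pose, the force, the opening and the grip force at its end, in the units of the state.
- telemetry.observe(): the state, without advancing time (a new reading comes with each control period).
- grab_frame(name): name is "scene" or "top" or "wrist"; returns a dict with "pixels" (400x640x3 uint8, red, green, blue), "depth" (400x640 float32, mm along the optical axis (not along the pixel's ray), 0 where there is no reading), "fx", "fy", "cx", "cy" (pixels), "R" (3x3) and "t" (3): a world point X has camera coordinates R X + t; the wrist camera has in their place "hand_eye" (4x4, takes a point from camera to tool coordinates, whose origin is the TCP and whose axes are the flange's). Camera axes: x right, y down, z forward; pixel columns grow to the right and rows downward; lengths in mm; the calibration is good to about 2 mm. A picture is of the moment at which its call begins: read the wrist's pose just before it.
- ticket.finish_job(): hands the job in; it is judged then, once.
The state is a dict: "clock": time; "qpos": joint angles; "joint_velocities": joint speeds; "tau": joint torques, N m; "ee_pos": TCP position; "eef_rot": TCP orientation; "force": force on the tool from outside, world axes, zero at the start; "torque": the same for the moment, N m; "opening": finger opening in mm; "grasp_force": force on a finger pad.
Only numpy, scipy, OpenCV 4.12 (cv2) and the standard library are available. Lean on these libraries where they do the work, as an engineer would, in place of code of your own. Each camera call takes 0.05 s, during which the arm holds its last target. There are 200 camera calls.

## Working session

There is one attempt and no reset: what is moved stays moved. The work goes in short steps, Python scripts to look and compute and a shell command to move; the robot and the scene stay as the last step left them, time stands still between calls to the robot, and variables do not carry over. Pictures are saved under pics/ and viewed, at most 10 in all, crops included, and the job is handed in when it is done.

```bash
mkdir -p pics; cat > h.py <<'E'
import numpy as np, cv2
from workcell import telemetry, grab_frame, ticket
from scipy.spatial.transform import Rotation as Ro
def grab(n):
    s=telemetry.observe(); f=grab_frame(n)
    if 'R' in f and n!='wrist': R=np.array(f['R']); t=np.array(f['t']); f['c2w']=(R.T,-R.T@t)
    else:
        q=s['eef_rot']; Rt=Ro.from_quat([q[1],q[2],q[3],q[0]]).as_matrix(); H=np.array(f['hand_eye'])
        f['c2w']=(Rt@H[:3,:3], Rt@H[:3,3]+np.array(s['ee_pos']))
    return f
def cloud(f):
    d=f['depth']; v,u=np.mgrid[:400,:640]
    P=np.stack([(u-f['cx'])/f['fx']*d,(v-f['cy'])/f['fy']*d,d],-1)
    R,o=f['c2w']; W=P@R.T+o; W[d==0]=np.nan; return W
def onplane(f,u,v,z):
    R,o=f['c2w']; r=R@np.array([(u-f['cx'])/f['fx'],(v-f['cy'])/f['fy'],1]); return o+r*(z-o[2])/r[2]
def save(n,im): cv2.imwrite('pics/'+n,np.ascontiguousarray(im[...,::-1]))
E
python3 - <<'E'
from h import *
print(telemetry.observe())
for n in('top','scene'):
    f=grab(n); save(n+'0.png',f['pixels']); np.save(n+'.npy',{k:f[k] for k in f},allow_pickle=True); print(n,f['c2w'],f['fx'])
E
```

```text
{'clock': 0.0, 'qpos': array([ 1.33201062e+00,  1.26410123e-01, -4.06211386e-02,  1.40540248e+00,
        2.20846361e-05,  1.57080811e+00]), 'joint_velocities': array([-0.00128296, -0.00073387,  0.00095472, -0.0010994 ,  0.00093961,
        0.00021776]), 'tau': array([-6.96080224e-05, -4.35916364e+01,  3.52922523e+01,  1.73002831e-02,
       -1.45885278e-04,  3.47813895e-06]), 'ee_pos': array([124.07066854, 509.70442834, 230.50666112]), 'eef_rot': array([-1.08474398e-04,  1.19115224e-01,  9.92880100e-01, -8.11562228e-04]), 'force': array([1.20535226, 0.85824413, 0.62844846]), 'torque': array([-0.02165962,  0.02066494,  0.04355219]), 'grasp_force': 0.0, 'opening': 85.21591760869823}
top (array([[-3.47785836e-02, -9.78056650e-01,  2.05415773e-01],
       [-9.99395040e-01,  3.40491439e-02, -7.08588415e-03],
       [-6.38350828e-05, -2.05537941e-01, -9.78649146e-01]]), array([ 460.47178994, -111.92871139,  843.05609502])) 375.1963133803241
scene (array([[ 0.10847737,  0.53124016, -0.84024791],
       [ 0.99408349, -0.06267721,  0.08871062],
       [-0.00553775, -0.84489967, -0.53489613]]), array([1317.55170617, -187.00386707,  489.11343157])) 391.6778044491705
```

View pics/top0.png

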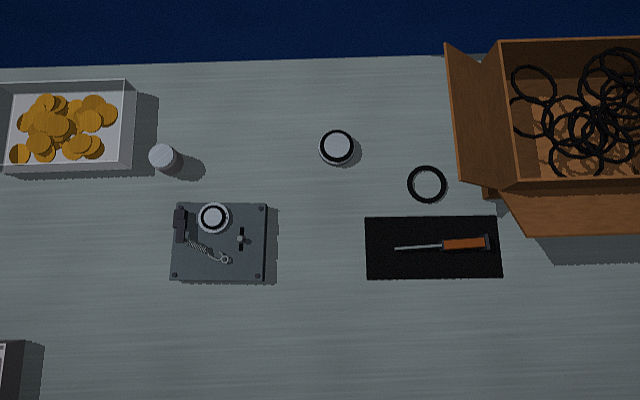

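The top view shows the jig at about (220,243) with the spring's eye at (225,260) and the post in its slot near (241,237). The puller lies on the mat with its prong at about (396,248) and handle middle at about (465,244). I'll enlarge both.

```bash
python3 - <<'E'
from h import *
f=np.load('top.npy',allow_pickle=True).item(); p=f['pixels']
a=cv2.resize(p[190:295,160:290],None,fx=6,fy=5.6,interpolation=cv2.INTER_CUBIC)[:588]
a=cv2.resize(p[195:290,165:285],(720,570),interpolation=cv2.INTER_CUBIC) # x6
save('jig.png',a)
W=cloud(f)
hsv=cv2.cvtColor(p,cv2.COLOR_RGB2HSV)
# handle: orange
m=np.zeros(p.shape[:2],bool); m[230:260,430:500]=(hsv[230:260,430:500,1]>120)&(hsv[230:260,430:500,2]>80)
v,u=np.nonzero(m); print('handle px',u.min(),u.max(),v.min(),v.max(),cv2.minAreaRect(np.c_[u,v].astype(np.float32)))
X=W[m]; print('hand med',np.nanmedian(X,0)); T=X[X[:,2]>30]; print(len(T),T.mean(0)); print(cv2.minAreaRect(T[:,:2].astype(np.float32)))
# puller+shank heights
z=W[...,2]; m2=np.zeros_like(m); m2[225:270,380:500]=z[225:270,380:500]>14
Y=W[m2]; print('puller',Y.min(0),Y.max(0)); c,(vx)=Y[:,:2].mean(0),np.linalg.svd(Y[:,:2]-Y[:,:2].mean(0))[2][0]; print(c,vx)
S=Y[Y[:,2]<29]; print('shank',len(S))
# jig deck
m3=np.zeros_like(m); m3[190:300,150:300]=(abs(z[190:300,150:300]-30)<5)
D=W[m3]; print('deck',cv2.minAreaRect(D[:,:2].astype(np.float32)),np.median(D[:,2]))
print('mat z',np.nanmedian(z[260:275,380:480]))
E
```

```text
handle px 444 484 237 248 ((463.9446716308594, 242.87254333496094), (8.349912643432617, 40.284664154052734), 84.95755004882812)
hand med [ 527.83675397 -414.2970656    36.17829312]
323 [ 527.75235015 -414.22487988   36.2118019 ]
((527.86083984375, -414.86859130859375), (18.145042419433594, 88.60214233398438), 3.2865562438964844)
puller [ 511.63183617 -467.6913916    14.32875397] [ 545.37155604 -264.19187754   40.82384918]
[ 525.77501144 -398.89342431] [-0.03494934  0.99938909]
shank 62
deck ((551.0836791992188, 115.87527465820312), (200.59576416015625, 170.0424346923828), 87.32994079589844) 30.302253887953498
mat z 4.253334397558888
```

View pics/jig.png

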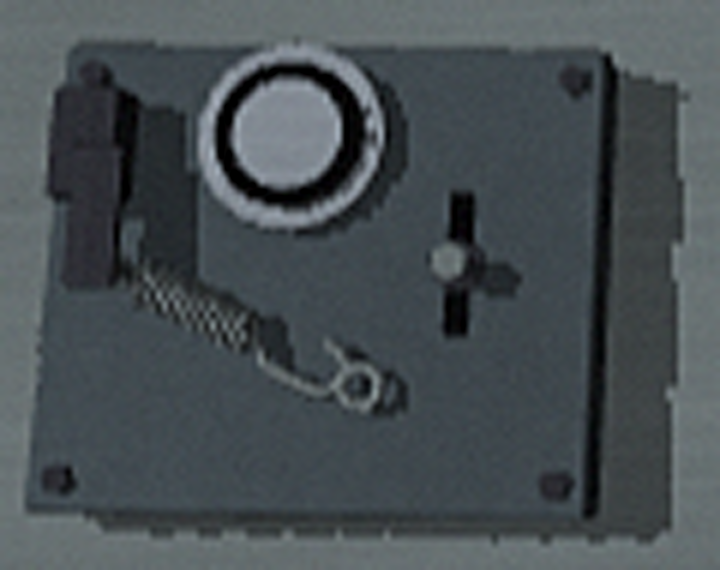

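```bash
cat > jig.py <<'E'
from h import *
c=np.array([551.08,115.88]); a=np.radians(87.33); ex=-np.array([np.cos(a),np.sin(a)]); ey=np.array([-ex[1],ex[0]])
def tojig(X): d=np.asarray(X)[:2]-c; return np.array([d@ex,d@ey])
def tow(j): return c+j[0]*ex+j[1]*ey
E
python3 - <<'E'
from jig import *
f=np.load('top.npy',allow_pickle=True).item()
px=lambda x,y:(x/6+165-.4,y/6+195-.4)
for n,x,y,z in [('eye',357,387,38),('posttop',447,260,48),('slot top',461,190,30),('slot bot',456,336,30),('disc c',292,136,43),('bolt',97,72,32),('bolt2',577,80,32),('b3',60,479,32),('b4',556,486,32)]:
    X=onplane(f,*px(x,y),z); print(n,X.round(1),tojig(X).round(1))
W=cloud(f);z=W[...,2]
for col in range(394,444,6):
    s=[(r) for r in range(235,260) if z[r,col]>14]; print(col,[tuple(W[r,col].round(0)) for r in s][:3])
print(grab('wrist')['hand_eye'])
E
R='{"az":7.1},{"az":7.1},{"az":7.1},{"az":7.1},{"az":7.1}'
python3 -m inch '{"rows":[{"az":7.1},{"az":7.1},{"az":7.1},{"az":7.1},{"az":7.1}]}'
python3 -m inch '{"rows":[{"az":7.1},{"az":7.1},{"az":7.1},{"az":7.1},{"az":7.1}]}'
python3 -m inch '{"rows":[{"az":2.0}]}'
```

```text
eye [511.   99.7  38. ] [ 18.  -39.2]
posttop [553.8  66.1  48. ] [49.6  5. ]
slot top [581.3  65.4  30. ] [49.  32.5]
slot bot [528.5  66.6  30. ] [ 50.3 -20.3]
disc c [601.1 123.5  43. ] [-10.   49.6]
bolt [629.3 198.9  32. ] [-86.6  74.3]
bolt2 [620.2  22.9  32. ] [89.7 73.4]
b3 [482.8 205.6  32. ] [-86.4 -72.4]
b4 [474.3  30.3  32. ] [ 89.1 -72.7]
394 [(np.float64(523.0), np.float64(-264.0), np.float64(29.0)), (np.float64(520.0), np.float64(-264.0), np.float64(29.0))]
400 [(np.float64(524.0), np.float64(-277.0), np.float64(30.0)), (np.float64(522.0), np.float64(-277.0), np.float64(31.0)), (np.float64(520.0), np.float64(-277.0), np.float64(31.0))]
406 [(np.float64(524.0), np.float64(-290.0), np.float64(31.0)), (np.float64(522.0), np.float64(-290.0), np.float64(30.0)), (np.float64(520.0), np.float64(-290.0), np.float64(28.0))]
412 [(np.float64(525.0), np.float64(-303.0), np.float64(31.0)), (np.float64(523.0), np.float64(-303.0), np.float64(31.0)), (np.float64(521.0), np.float64(-303.0), np.float64(30.0))]
418 [(np.float64(525.0), np.float64(-316.0), np.float64(30.0)), (np.float64(5
[... 383 characters left out ...]
342.0), np.float64(30.0))]
436 [(np.float64(526.0), np.float64(-355.0), np.float64(31.0)), (np.float64(524.0), np.float64(-355.0), np.float64(29.0)), (np.float64(521.0), np.float64(-355.0), np.float64(30.0))]
442 [(np.float64(536.0), np.float64(-368.0), np.float64(34.0)), (np.float64(534.0), np.float64(-368.0), np.float64(35.0)), (np.float64(531.0), np.float64(-367.0), np.float64(36.0))]
[[-1.01226080e-03 -9.45788354e-01 -3.24782026e-01  8.46373267e+01]
 [ 9.99999486e-01 -9.74731257e-04 -2.78250652e-04  8.80611002e-01]
 [-5.34089661e-05 -3.24782140e-01  9.45788855e-01 -1.41964498e+02]
 [ 0.00000000e+00  0.00000000e+00  0.00000000e+00  1.00000000e+00]]invalid input
invalid input
invalid input
```

```bash

python3 -m inch '{"rows":[{"dx":0,"dy":0,"dz":0,"ax":0,"ay":0,"az":7.1,"gripper":1},{"dx":0,"dy":0,"dz":0,"ax":0,"ay":0,"az":7.1,"gripper":1},{"dx":0,"dy":0,"dz":0,"ax":0,"ay":0,"az":7.1,"gripper":1},{"dx":0,"dy":0,"dz":0,"ax":0,"ay":0,"az":7.1,"gripper":1},{"dx":0,"dy":0,"dz":0,"ax":0,"ay":0,"az":7.1,"gripper":1}]}'
python3 -m inch '{"rows":[{"az":7.1,"gripper":1},{"az":7.1,"gripper":1},{"az":7.1,"gripper":1},{"az":7.1,"gripper":1},{"az":7.1,"gripper":1}]}'
```

```text
clock: 0.57
ee_pos: [124.2, 509.9, 231.0]
eef_rot: [0.0, 0.419, 0.908, -0.0]
force: [0.8, -0.2, 0.3]
opening: 85.5
grasp_force: 0.0invalid input
```

```bash

python3 -m inch '{"rows":[{"dx":0,"dy":0,"dz":0,"ax":0,"ay":0,"az":7.1,"gripper":1},{"dx":0,"dy":0,"dz":0,"ax":0,"ay":0,"az":7.1,"gripper":1},{"dx":0,"dy":0,"dz":0,"ax":0,"ay":0,"az":7.1,"gripper":1},{"dx":0,"dy":0,"dz":0,"ax":0,"ay":0,"az":7.1,"gripper":1},{"dx":0,"dy":0,"dz":0,"ax":0,"ay":0,"az":7.1,"gripper":1}]}'
python3 -m inch '{"rows":[{"dx":0,"dy":0,"dz":0,"ax":0,"ay":0,"az":2.8,"gripper":1},{"dx":-31.3,"dy":12.1,"dz":3,"ax":0,"ay":0,"az":0,"gripper":1},{"dx":-31.3,"dy":12.1,"dz":3,"ax":0,"ay":0,"az":0,"gripper":1},{"dx":-31.3,"dy":12.1,"dz":3,"ax":0,"ay":0,"az":0,"gripper":1},{"dx":-31.3,"dy":12.1,"dz":3,"ax":0,"ay":0,"az":0,"gripper":1}]}'
python3 -m inch '{"rows":[{"dx":-31.3,"dy":12.1,"dz":3,"ax":0,"ay":0,"az":0,"gripper":1},{"dx":-31.3,"dy":12.1,"dz":3,"ax":0,"ay":0,"az":0,"gripper":1},{"dx":-31.3,"dy":12.1,"dz":3,"ax":0,"ay":0,"az":0,"gripper":1},{"dx":-31.3,"dy":12.1,"dz":3,"ax":0,"ay":0,"az":0,"gripper":1},{"dx":-31.3,"dy":12.1,"dz":3,"ax":0,"ay":0,"az":0,"gripper":1}]}'
python3 -m inch '{"rows":[{"dx":-31.3,"dy":12.1,"dz":3,"ax":0,"ay":0,"az":0,"gripper":1},{"dx":-31.3,"dy":12.1,"dz":3,"ax":0,"ay":0,"az":0,"gripper":1},{"dx":-31.3,"dy":12.1,"dz":3,"ax":0,"ay":0,"az":0,"gripper":1},{"dx":-31.3,"dy":12.1,"dz":3,"ax":0,"ay":0,"az":0,"gripper":1},{"dx":-31.3,"dy":12.1,"dz":3,"ax":0,"ay":0,"az":0,"gripper":1}]}'
python3 -m inch '{"rows":[{"dx":-31.3,"dy":12.1,"dz":3,"ax":0,"ay":0,"az":0,"gripper":1},{"dx":-31.3,"dy":12.1,"dz":3,"ax":0,"ay":0,"az":0,"gripper":1},{"dx":-31.3,"dy":12.1,"dz":3,"ax":0,"ay":0,"az":0,"gripper":1},{"dx":-31.3,"dy":12.1,"dz":3,"ax":0,"ay":0,"az":0,"gripper":1},{"dx":-31.3,"dy":12.1,"dz":3,"ax":0,"ay":0,"az":0,"gripper":1}]}'
```

```text
clock: 0.98
ee_pos: [124.1, 509.9, 230.9]
eef_rot: [0.0, 0.676, 0.737, -0.0]
force: [1.0, -0.7, -0.9]
opening: 85.3
grasp_force: 0.0
clock: 1.4
ee_pos: [178.1, 385.7, 218.7]
eef_rot: [0.0, 0.691, 0.723, -0.0]
force: [1.5, 0.3, 0.2]
opening: 85.6
grasp_force: 0.0
clock: 1.82
ee_pos: [245.4, 231.9, 204.0]
eef_rot: [0.0, 0.691, 0.723, 0.0]
force: [0.4, -0.1, -0.5]
opening: 85.6
grasp_force: 0.0
clock: 2.23
ee_pos: [312.7, 78.1, 189.2]
eef_rot: [0.0, 0.691, 0.723, 0.0]
force: [0.4, 0.8, 0.1]
opening: 85.1
grasp_force: 0.0
clock: 2.65
ee_pos: [380.1, -75.8, 174.1]
eef_rot: [0.0, 0.692, 0.722, 0.0]
force: [0.4, 1.6, -0.6]
opening: 85.2
grasp_force: 0.0
```

```bash

python3 -m inch '{"rows":[{"dx":-31.3,"dy":12.1,"dz":3,"ax":0,"ay":0,"az":0,"gripper":1},{"dx":-31.3,"dy":12.1,"dz":3,"ax":0,"ay":0,"az":0,"gripper":1},{"dx":-31.3,"dy":12.1,"dz":3,"ax":0,"ay":0,"az":0,"gripper":1},{"dx":-31.3,"dy":12.1,"dz":3,"ax":0,"ay":0,"az":0,"gripper":1},{"dx":-31.3,"dy":12.1,"dz":3,"ax":0,"ay":0,"az":0,"gripper":1}]}'
python3 -m inch '{"rows":[{"dx":-31.3,"dy":12.1,"dz":3,"ax":0,"ay":0,"az":0,"gripper":1},{"dx":-31.3,"dy":12.1,"dz":3,"ax":0,"ay":0,"az":0,"gripper":1},{"dx":-31.3,"dy":12.1,"dz":3,"ax":0,"ay":0,"az":0,"gripper":1},{"dx":-31.3,"dy":12.1,"dz":3,"ax":0,"ay":0,"az":0,"gripper":1},{"dx":-31.3,"dy":12.1,"dz":3,"ax":0,"ay":0,"az":0,"gripper":1}]}'
python3 -m inch '{"rows":[{"dx":-10,"dy":12.1,"dz":3,"ax":0,"ay":0,"az":0,"gripper":1},{"dx":0,"dy":0,"dz":0,"ax":0,"ay":0,"az":0,"gripper":1},{"dx":0,"dy":0,"dz":0,"ax":0,"ay":0,"az":0,"gripper":1}]}'
python3 - <<'E'
from h import *
f=grab('wrist'); p=f['pixels']; save('w1.png',p); W=cloud(f); z=W[...,2]
print(f['fx'],telemetry.observe()['ee_pos'],telemetry.observe()['eef_rot'])
hsv=cv2.cvtColor(p,cv2.COLOR_RGB2HSV)
m=(z>33)&(z<39)&(hsv[...,1]>110)&(abs(W[...,0]-527)<30)&(abs(W[...,1]+414)<70)
T=W[m]; print(len(T),np.median(T,0)); print(cv2.minAreaRect(T[:,:2].astype(np.float32)))
m=(z>24)&(z<33)&(W[...,1]>-365)&(W[...,1]<-270)&(abs(W[...,0]-524)<20)
S=W[m]; print(len(S)); 
if len(S): print(S[:,1].max(),np.polyfit(S[:,1],S[:,0],1),S[:,2].max())
E
```

```text
clock: 3.07
ee_pos: [447.4, -229.3, 158.8]
eef_rot: [-0.0, 0.692, 0.722, -0.0]
force: [0.9, 0.4, 0.3]
opening: 85.5
grasp_force: 0.0
clock: 3.48
ee_pos: [514.8, -382.9, 143.6]
eef_rot: [-0.0, 0.691, 0.722, -0.0]
force: [0.8, 0.2, -0.2]
opening: 85.6
grasp_force: 0.0
clock: 3.73
ee_pos: [526.8, -390.8, 139.9]
eef_rot: [-0.001, 0.692, 0.722, -0.0]
force: [-0.8, 0.5, -0.5]
opening: 84.9
grasp_force: 0.0
293.5119247691664 [ 526.60693691 -390.21375475  140.62349738] [-9.30064853e-04  6.91382531e-01  7.22488288e-01 -6.08986435e-05]
1873 [ 527.75532197 -408.95427032   35.28872526]
((528.0986938476562, -412.61865234375), (19.4539852142334, 88.02278137207031), 1.8459680080413818)
883
-270.04183914966615 [-4.05201551e-02  5.11578932e+02] 32.369609213582436
```

View pics/w1.png

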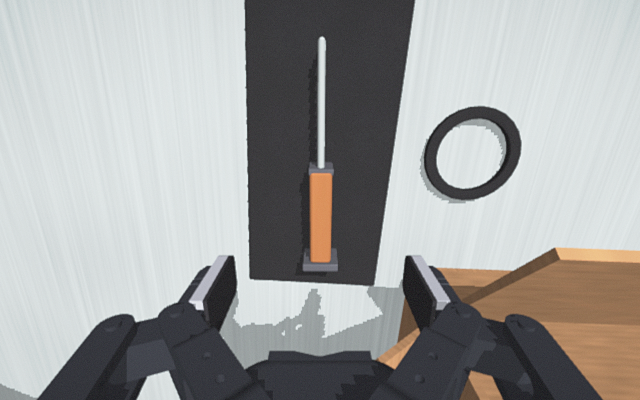

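The wrist view shows the puller straight ahead between the fingers, with the handle at (320,218), shank tip at (322,40), and the gasket clear at the right. Descending to grasp.

```bash

python3 -m inch '{"rows":[{"dx":-11.2,"dy":0.2,"dz":20,"ax":0,"ay":0,"az":0,"gripper":1},{"dx":-11.2,"dy":0.2,"dz":25,"ax":0,"ay":0,"az":0,"gripper":1},{"dx":0,"dy":0,"dz":25,"ax":0,"ay":0,"az":0,"gripper":1},{"dx":0,"dy":0,"dz":25,"ax":0,"ay":0,"az":0,"gripper":1},{"dx":0,"dy":0,"dz":15,"ax":0,"ay":0,"az":0,"gripper":1}]}'
python3 -m inch '{"rows":[{"dx":0,"dy":0,"dz":10,"ax":0,"ay":0,"az":0,"gripper":1},{"dx":0,"dy":0,"dz":10,"ax":0,"ay":0,"az":0,"gripper":1},{"dx":0,"dy":0,"dz":0,"ax":0,"ay":0,"az":0,"gripper":0},{"dx":0,"dy":0,"dz":0,"ax":0,"ay":0,"az":0,"gripper":0},{"dx":0,"dy":0,"dz":0,"ax":0,"ay":0,"az":0,"gripper":0}]}'
python3 -m inch '{"rows":[{"dx":0,"dy":0,"dz":0,"ax":0,"ay":0,"az":0,"gripper":0},{"dx":0,"dy":0,"dz":0,"ax":0,"ay":0,"az":0,"gripper":0},{"dx":0,"dy":0,"dz":0,"ax":0,"ay":0,"az":0,"gripper":0},{"dx":0,"dy":0,"dz":0,"ax":0,"ay":0,"az":0,"gripper":0},{"dx":0,"dy":0,"dz":0,"ax":0,"ay":0,"az":0,"gripper":0}]}'
```

```text
clock: 4.2
ee_pos: [527.0, -411.2, 29.2]
eef_rot: [-0.001, 0.691, 0.723, -0.0]
force: [0.2, 0.6, 0.1]
opening: 85.8
grasp_force: 0.0
clock: 4.62
ee_pos: [529.1, -413.4, 12.8]
eef_rot: [0.001, 0.691, 0.723, 0.0]
force: [-0.5, 0.4, -0.0]
opening: 51.6
grasp_force: 0.0
clock: 5.03
ee_pos: [529.1, -413.7, 12.5]
eef_rot: [0.001, 0.691, 0.722, 0.0]
force: [-0.7, 0.5, 5.9]
opening: 19.0
grasp_force: 60.2
```

```bash

python3 -m inch '{"rows":[{"dx":0,"dy":0,"dz":-8,"ax":0,"ay":0,"az":0,"gripper":0},{"dx":0,"dy":0,"dz":-22,"ax":0,"ay":0,"az":1.3,"gripper":0},{"dx":0,"dy":0,"dz":-30,"ax":0,"ay":0,"az":1.3,"gripper":0},{"dx":0,"dy":0,"dz":-30,"ax":0,"ay":0,"az":1.3,"gripper":0},{"dx":0,"dy":0,"dz":-20,"ax":0,"ay":0,"az":1.3,"gripper":0}]}'
python3 -m inch '{"rows":[{"dx":20,"dy":-3.6,"dz":0,"ax":0,"ay":0,"az":0,"gripper":0},{"dx":28,"dy":-5,"dz":0,"ax":0,"ay":0,"az":0,"gripper":0},{"dx":28,"dy":-5,"dz":0,"ax":0,"ay":0,"az":0,"gripper":0},{"dx":28,"dy":-5,"dz":0,"ax":0,"ay":0,"az":0,"gripper":0},{"dx":28,"dy":-5,"dz":0,"ax":0,"ay":0,"az":0,"gripper":0}]}'
python3 -m inch '{"rows":[{"dx":28,"dy":-5,"dz":0,"ax":0,"ay":0,"az":0,"gripper":0},{"dx":28,"dy":-5,"dz":0,"ax":0,"ay":0,"az":0,"gripper":0},{"dx":28,"dy":-5,"dz":0,"ax":0,"ay":0,"az":0,"gripper":0},{"dx":28,"dy":-5,"dz":0,"ax":0,"ay":0,"az":0,"gripper":0},{"dx":28,"dy":-5,"dz":0,"ax":0,"ay":0,"az":0,"gripper":0}]}'
python3 -m inch '{"rows":[{"dx":28,"dy":-5,"dz":0,"ax":0,"ay":0,"az":0,"gripper":0},{"dx":28,"dy":-5,"dz":0,"ax":0,"ay":0,"az":0,"gripper":0},{"dx":28,"dy":-5,"dz":0,"ax":0,"ay":0,"az":0,"gripper":0},{"dx":28,"dy":-5,"dz":0,"ax":0,"ay":0,"az":0,"gripper":0},{"dx":28,"dy":-5,"dz":0,"ax":0,"ay":0,"az":0,"gripper":0}]}'
python3 -m inch '{"rows":[{"dx":18,"dy":-4,"dz":0,"ax":0,"ay":0,"az":0,"gripper":0},{"dx":0,"dy":0,"dz":0,"ax":0,"ay":0,"az":0,"gripper":0},{"dx":0,"dy":0,"dz":0,"ax":0,"ay":0,"az":0,"gripper":0},{"dx":0,"dy":0,"dz":0,"ax":0,"ay":0,"az":0,"gripper":0}]}'
python3 - <<'E'
from h import *
f=grab('wrist'); p=f['pixels']; save('w2.png',p); np.save('w2.npy',f,allow_pickle=True)
W=cloud(f); z=W[...,2]; s=telemetry.observe(); print(s['ee_pos'],s['eef_rot'],s['opening'])
E
```

```text
clock: 5.45
ee_pos: [528.7, -413.3, 123.9]
eef_rot: [0.001, 0.724, 0.69, 0.0]
force: [1.2, -0.6, -2.2]
opening: 18.7
grasp_force: 59.2
clock: 5.87
ee_pos: [510.3, -278.8, 120.9]
eef_rot: [-0.001, 0.724, 0.69, -0.0]
force: [0.5, 0.2, -2.1]
opening: 18.7
grasp_force: 59.3
clock: 6.28
ee_pos: [491.8, -137.8, 121.1]
eef_rot: [-0.0, 0.724, 0.69, -0.0]
force: [0.7, -0.4, -1.6]
opening: 18.8
grasp_force: 59.3
clock: 6.7
ee_pos: [473.4, 3.1, 121.2]
eef_rot: [-0.0, 0.724, 0.69, -0.0]
force: [-0.1, -0.2, -2.3]
opening: 18.6
grasp_force: 59.3
clock: 7.03
ee_pos: [471.0, 19.8, 121.2]
eef_rot: [0.0, 0.723, 0.69, -0.0]
force: [0.0, -0.4, -2.5]
opening: 18.8
grasp_force: 59.2
[471.06319616  19.45426692 121.21663744] [-2.43240166e-05  7.23665339e-01  6.90151008e-01 -2.53053177e-04] 18.753619894294168
```

View pics/w2.png

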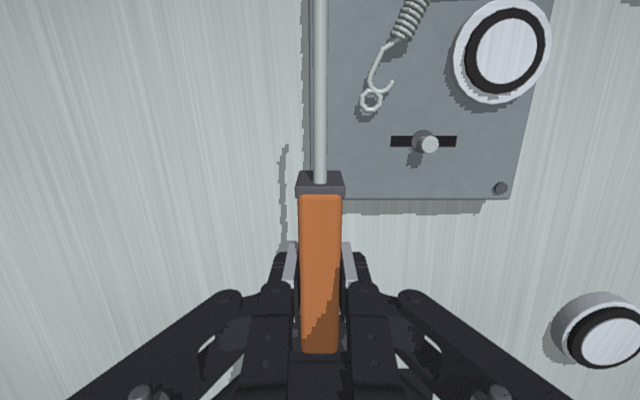

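The wrist view shows the puller held straight, with its shank along column 320. The eye is at about (372,100), the hook mouth faces the coil, and the post head is at (430,145).

```bash
python3 - <<'E'
from jig import *
f=np.load('w2.npy',allow_pickle=True).item(); p=f['pixels'].astype(int); g=p.sum(2)/3
W=cloud(f)
sub=g[84:116,356:390].astype(int)
for r in sub[::1]: print(' '.join('%3d'%v for v in r))
print()
H=f['hand_eye']
rows=[]
for v in range(5,165,20):
    m=(W[v,300:345,2]>120)&(W[v,300:345,2]<150); u=np.nonzero(m)[0]+300
    X=np.nanmean(W[v,u],0); 
    d=f['depth'][v,u].mean(); pc=np.array([(u.mean()-f['cx'])/f['fx']*d,(v-f['cy'])/f['fy']*d,d]); t=H[:3,:3]@pc+H[:3,3]
    rows.append(t); print(v,u.min(),u.max(),X.round(1),t.round(1))
for n,u,v,z in [('post',430,144.5,48),('slotL',391,141,30),('slotR',456,141.5,30),('corner bolt',500,188,32),('eye',372,100,38),('disc',506,51,43)]:
    X=onplane(f,u,v,z); print(n,X.round(1),tojig(X).round(1))
E
```

```text
133 134 136 132 132 135 133 111  93  89  92  93 131 165 185 186 170 135 132 132 134 134 135 132 131 132 131 132 133 132 133 137 158 175
132 135 138 133 136 136 128  93  89  91  90  87 122 157 179 189 178 149 132 130 134 132 136 134 132 132 132 131 130 130 134 153 177 190
134 132 135 136 136 135 127  92  92  93  93  85 105 147 172 189 188 179 151 133 130 132 134 135 131 133 130 130 128 129 149 177 188 188
134 133 132 136 133 133 127  91  87  89  87  91 107 133 161 181 194 198 181 161 130 129 133 132 130 129 130 132 135 147 171 186 190 177
132 132 135 135 135 134 123  89  86  93 117 149 155 144 146 163 181 194 200 190 165 150 139 134 130 133 144 161 171 181 189 191 181 162
132 134 132 132 132 135 124  88  92 114 155 196 214 200 185 175 173 181 194 198 200 185 177 169 167 164 177 194 203 206 201 187 165 141
133 133 132 132 133 132 123  93 114 155 182 202 217 217 212 196 185 184 189 196 202 209 213 216 213 207 204 206 204 194 186 167 145 127
132 133 131 132 130 128 111 119 157 183 192 191 183 184 184 178 168 169 179 183 190 201 205 214 214 211 200 192 177 163 153 135 118 124
134 134 131 
[... 3198 characters left out ...]
1 131 135 132 133 132 131 128 129 129 129 131 130 130

5 313 328 [476.2 136.2 138.2] [116.5  -0.2 -17. ]
25 313 327 [475.7 129.7 138.6] [110.   -0.3 -17.4]
45 313 327 [475.4 123.  138.4] [103.3  -0.3 -17.2]
65 313 327 [475.1 116.  138.4] [ 96.3  -0.3 -17.2]
85 313 327 [474.8 108.7 138.5] [ 89.1  -0.3 -17.3]
105 313 327 [474.4 101.2 138.5] [ 81.5  -0.3 -17.3]
125 313 326 [473.8  93.3 138.5] [ 73.6  -0.5 -17.2]
145 313 326 [473.4  85.  138.5] [ 65.3  -0.6 -17.3]
post [553.4  67.3  48. ] [48.4  4.5]
slotL [529.1  68.4  30. ] [ 48.4 -19.8]
slotR [580.3  65.6  30. ] [48.8 31.5]
corner bolt [619.5  26.   32. ] [86.6 72.5]
eye [512.4 100.1  38. ] [ 17.6 -37.9]
disc [601.9 127.4  43. ] [-13.9  50.2]
```

```bash
python3 - <<'E'
from h import *
f=np.load('w2.npy',allow_pickle=True).item(); H=f['hand_eye']; d=f['depth']; v,u=np.mgrid[:400,:640]
P=np.stack([(u-f['cx'])/f['fx']*d,(v-f['cy'])/f['fy']*d,d],-1)@H[:3,:3].T+H[:3,3]
hsv=cv2.cvtColor(f['pixels'],cv2.COLOR_RGB2HSV)
m=(hsv[...,1]>110)&(abs(u-320)<30)&(v>180); T=P[m]; print(T.min(0),T.max(0),cv2.minAreaRect(T[:,:2].astype(np.float32)),np.median(T[:,2]))
col=P[160:200,320]; print(col[::4].round(1)); print(P[185:200:3,320].round(1),P[345:358:3,320].round(1))
p=f['pixels']
a=cv2.imread('pics/w1.png').astype(int).sum(2)/3; print(a[30:50,316:330].astype(int))
E
```

```text
[ -44.69987387  -12.36359773 -141.96342794] [84.87627581  9.38117509  0.14226413] ((19.98366928100586, -0.6115856170654297), (129.76535034179688, 21.195240020751953), 1.02094566822052) -22.80241039942139
[[ 59.2  -0.4 -18.7]
 [ 57.2  -0.4 -17.8]
 [ 55.3  -0.3 -17. ]
 [ 53.9  -0.4 -18.6]
 [ 51.7  -0.3 -16.9]
 [ 50.3  -0.4 -18.4]
 [ 48.3  -0.4 -18. ]
 [ 47.7  -0.4 -22. ]
 [ 45.7  -0.4 -21.2]
 [ 43.9  -0.4 -21.3]]
[[ 48.   -0.4 -18.4]
 [ 47.7  -0.4 -22. ]
 [ 46.3  -0.4 -21.6]
 [ 44.7  -0.4 -20.9]
 [ 43.9  -0.4 -22.7]] [[-37.4  -0.4 -22.7]
 [-39.7  -0.4 -22.4]
 [-42.4  -0.4 -21.8]
 [-45.6  -0.4 -20.7]
 [ 10.8  -0.5 -74.3]]
[[ 59  58  61  55  61  58  63  58  59  59  59  57  58  61]
 [ 55  62  59  57  64  59  62  63  58  58  59  59  60  57]
 [ 55  58  61  60  60  61  61  58  58  54  59  58  57  58]
 [ 62  55  60  61  60  61  60  59  56  58  61  57  58  58]
 [ 60  57  58  58  56  58  55  55  59  57  56  58  59  60]
 [ 61  58  59  56  56  57  66  53  55  60  59  61  58  59]
 [ 60  58  54  62  92 128 140  92  57  52  61  58  58  60]
 [ 57  59  62 111 184 219 229 183 107  58  58  55  57  60]
 [ 57  53  83 157 229 244 248 243 177  70  52  56  63  59]
 [ 54  64 110 172 222 233 238 233 204  93  52  58  62  59]
 [ 57  70 123 183 213 223 227 224 204 140  62  56  58  59]
 [ 56  79 129 189 213 223 227 221 212 168  69  52  60  61]
 [ 55  74 132 189 214 223 226 222 212 170  66  53  61  62]
 [ 57  76 133 188 216 223 225 222 211 170  71  54  57  57]
 [ 57  75 133 187 214 225 227 222 215 180  73  56  57  58]
 [ 59  81 132 190 214 224 225 219 218 193  72  53  63  58]
 [ 53  77 135 188 215 223 225 221 216 193  76  52  55  61]
 [ 59  76 133 190 211 223 226 222 213 190  71  51  59  59]
 [ 56  79 131 190 214 223 227 220 215 191  74  53  56  61]
 [ 55  74 135 189 216 225 225 221 215 190  73  52  58  60]]
```

```bash

python3 -m inch '{"rows":[{"dx":-15,"dy":9.2,"dz":0,"ax":0,"ay":0,"az":0,"gripper":0},{"dx":-16,"dy":9.2,"dz":15,"ax":0,"ay":0,"az":0,"gripper":0},{"dx":-16,"dy":9.2,"dz":15,"ax":0,"ay":0,"az":0,"gripper":0},{"dx":-15.8,"dy":9.1,"dz":15,"ax":0,"ay":0,"az":0,"gripper":0},{"dx":0,"dy":0,"dz":17,"ax":0,"ay":0,"az":0,"gripper":0}]}'
python3 -m inch '{"rows":[{"dx":0,"dy":0,"dz":0,"ax":0,"ay":0,"az":0,"gripper":0},{"dx":0,"dy":0,"dz":0,"ax":0,"ay":0,"az":0,"gripper":0}]}'
python3 - <<'E'
from h import *
print(telemetry.observe()['ee_pos'])
f=grab('top'); g=grab('scene')
a=cv2.resize(f['pixels'][225:285,185:265],(640,480),interpolation=cv2.INTER_CUBIC)
def pix(f,X):
    R,o=f['c2w']; c=R.T@(np.array(X)-o); return f['fx']*c[0]/c[2]+f['cx'],f['fy']*c[1]/c[2]+f['cy']
u,v=pix(g,[511,100,38]); u0,v0=int(u)-25,int(v)-20; print(u0,v0,u,v)
b=cv2.resize(g['pixels'][v0:v0+35,u0:u0+50],(800,560),interpolation=cv2.INTER_CUBIC)
b=cv2.resize(b,(640,448))
cv2.imwrite('pics/hov.png',np.vstack([a,b])[:,:,::-1][:928]) 
im=np.hstack([cv2.resize(a,(400,300)),cv2.resize(b,(400,300))]); save('hov.png',im)
E
```

```text
clock: 7.5
ee_pos: [506.7, -48.0, 59.0]
eef_rot: [0.001, 0.725, 0.689, 0.0]
force: [0.3, -0.4, -2.0]
opening: 18.6
grasp_force: 59.3
clock: 7.67
ee_pos: [503.8, -45.3, 58.5]
eef_rot: [-0.001, 0.724, 0.69, -0.001]
force: [0.3, 0.3, -1.9]
opening: 18.9
grasp_force: 59.1
[503.79505008 -45.30913352  58.49634423]
375 153 400.66557720362584 173.0007761632019
```

View pics/hov.png

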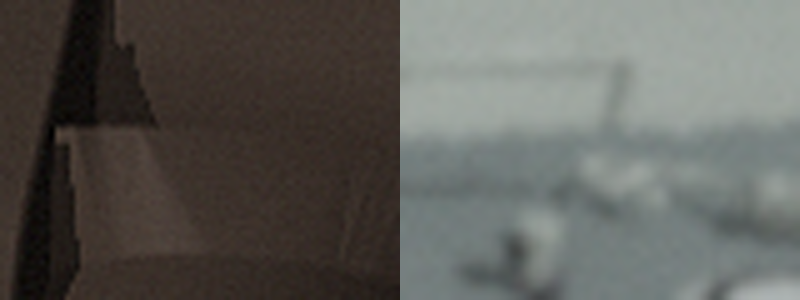

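The top view is blocked by the arm. The scene crop on the right shows the prong (bottom at about (612,125)) above the ring (about (610,175)). The side-to-side estimate comes from the wrist view, so I'll descend carefully watching force.

```bash

python3 -m inch '{"rows":[{"dx":0,"dy":0,"dz":4,"ax":0,"ay":0,"az":0,"gripper":0},{"dx":0,"dy":0,"dz":4,"ax":0,"ay":0,"az":0,"gripper":0},{"dx":0,"dy":0,"dz":0,"ax":0,"ay":0,"az":0,"gripper":0},{"dx":0,"dy":0,"dz":0,"ax":0,"ay":0,"az":0,"gripper":0}]}'
python3 -m inch '{"rows":[{"dx":0,"dy":0,"dz":1.5,"ax":0,"ay":0,"az":0,"gripper":0},{"dx":0,"dy":0,"dz":1.5,"ax":0,"ay":0,"az":0,"gripper":0},{"dx":0,"dy":0,"dz":0,"ax":0,"ay":0,"az":0,"gripper":0}]}'
python3 - <<'E'
from h import *
for i in range(1): s=telemetry.observe(); print(s['force'],s['torque'],s['ee_pos'])
E
```

```text
clock: 8.1
ee_pos: [504.7, -44.2, 51.3]
eef_rot: [-0.0, 0.723, 0.691, -0.0]
force: [-0.5, 0.5, -2.1]
opening: 18.8
grasp_force: 59.2
clock: 8.35
ee_pos: [504.7, -44.3, 48.1]
eef_rot: [-0.0, 0.723, 0.69, -0.0]
force: [0.5, 0.6, -2.2]
opening: 18.8
grasp_force: 59.2
[ 0.53465528  0.5823917  -2.23798851] [-0.02718306 -0.06626063 -0.00170716] [504.72210703 -44.32302434  48.08193799]
```

```bash

python3 -m inch '{"rows":[{"dx":0,"dy":0,"dz":1,"ax":0,"ay":0,"az":0,"gripper":0},{"dx":0,"dy":0,"dz":0.5,"ax":0,"ay":0,"az":0,"gripper":0},{"dx":0,"dy":0,"dz":0,"ax":0,"ay":0,"az":0,"gripper":0}]}'
python3 -c "
from h import *
s=telemetry.observe(); print(s['force'],s['torque'])"
python3 -m inch '{"rows":[{"dx":0,"dy":0,"dz":1,"ax":0,"ay":0,"az":0,"gripper":0},{"dx":0,"dy":0,"dz":0.5,"ax":0,"ay":0,"az":0,"gripper":0},{"dx":0,"dy":0,"dz":0,"ax":0,"ay":0,"az":0,"gripper":0}]}'
python3 -c "
from h import *
s=telemetry.observe(); print(s['force'],s['torque'])"
```

```text
clock: 8.6
ee_pos: [504.8, -44.5, 46.7]
eef_rot: [-0.0, 0.723, 0.69, -0.0]
force: [-0.3, 0.6, -2.9]
opening: 18.7
grasp_force: 59.2
[-0.2918904   0.62584822 -2.91102893] [-0.02771202  0.03304688 -0.03428587]
clock: 8.85
ee_pos: [504.8, -44.4, 45.1]
eef_rot: [-0.0, 0.723, 0.69, -0.0]
force: [-0.5, 0.7, -3.9]
opening: 18.7
grasp_force: 59.2
[-0.51765194  0.70349348 -3.85693766] [-0.03397431 -0.00027983 -0.04932481]
```

```bash

python3 -m inch '{"rows":[{"dx":0,"dy":0,"dz":1,"ax":0,"ay":0,"az":0,"gripper":0},{"dx":0,"dy":0,"dz":0.5,"ax":0,"ay":0,"az":0,"gripper":0},{"dx":0,"dy":0,"dz":0,"ax":0,"ay":0,"az":0,"gripper":0}]}'
python3 -c "
from h import *
s=telemetry.observe(); print(s['force'],s['torque'])"
python3 -m inch '{"rows":[{"dx":0,"dy":0,"dz":1,"ax":0,"ay":0,"az":0,"gripper":0},{"dx":0,"dy":0,"dz":0.5,"ax":0,"ay":0,"az":0,"gripper":0},{"dx":0,"dy":0,"dz":0,"ax":0,"ay":0,"az":0,"gripper":0}]}'
python3 - <<'E'
from jig import *
s=telemetry.observe(); print(s['force'],s['torque'])
g=grab('scene'); w=grab('wrist')
b=cv2.resize(g['pixels'][153:188,365:435],(800,400),interpolation=cv2.INTER_CUBIC); save('ins.png',b)
E
```

```text
clock: 9.1
ee_pos: [504.8, -44.4, 43.6]
eef_rot: [-0.0, 0.723, 0.69, -0.0]
force: [-0.2, -0.0, -3.0]
opening: 19.0
grasp_force: 59.2
[-2.05885007e-01 -9.24055338e-04 -3.03724328e+00] [-0.02722345 -0.01014514  0.00712036]
clock: 9.35
ee_pos: [504.8, -44.4, 42.1]
eef_rot: [-0.0, 0.723, 0.69, -0.0]
force: [-0.0, -0.1, -1.8]
opening: 18.7
grasp_force: 59.2
[-8.41937656e-04 -8.09430493e-02 -1.84133049e+00] [-0.03906416 -0.01361474 -0.00623048]
```

View pics/ins.png

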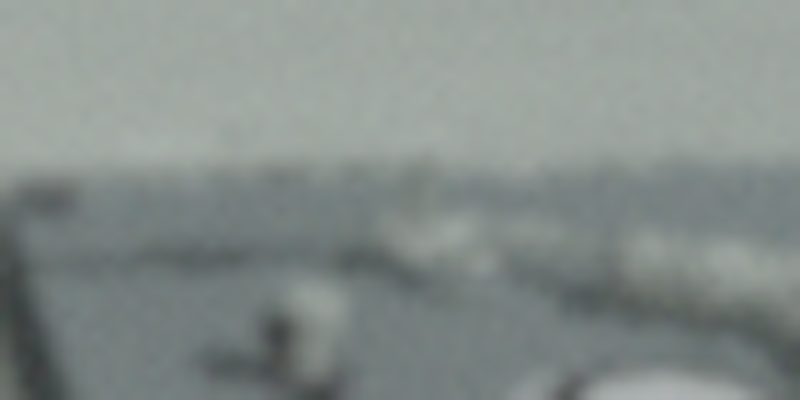

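The crop shows the prong (about (425,195)) dropping into the ring (about (428,235)) with no contact force. I'll pull slightly to confirm engagement.

```bash

python3 -m inch '{"rows":[{"dx":0,"dy":0,"dz":1,"ax":0,"ay":0,"az":0,"gripper":0},{"dx":-2,"dy":0,"dz":0,"ax":0,"ay":0,"az":0,"gripper":0},{"dx":-2,"dy":0,"dz":0,"ax":0,"ay":0,"az":0,"gripper":0},{"dx":-2,"dy":0,"dz":0,"ax":0,"ay":0,"az":0,"gripper":0},{"dx":0,"dy":0,"dz":0,"ax":0,"ay":0,"az":0,"gripper":0}]}'
python3 -c "
from h import *
s=telemetry.observe(); print(s['force'],s['torque'])"
python3 -m inch '{"rows":[{"dx":-2,"dy":0,"dz":0,"ax":0,"ay":0,"az":0,"gripper":0},{"dx":-2,"dy":0,"dz":0,"ax":0,"ay":0,"az":0,"gripper":0},{"dx":-2,"dy":0,"dz":0,"ax":0,"ay":0,"az":0,"gripper":0},{"dx":-2,"dy":0,"dz":0,"ax":0,"ay":0,"az":0,"gripper":0},{"dx":0,"dy":0,"dz":0,"ax":0,"ay":0,"az":0,"gripper":0}]}'
python3 -c "
from h import *
s=telemetry.observe(); print(s['force'],s['torque'])"
```

```text
clock: 9.87
ee_pos: [504.8, -50.4, 41.4]
eef_rot: [-0.0, 0.724, 0.69, 0.001]
force: [0.7, 2.6, -2.9]
opening: 18.7
grasp_force: 59.3
[ 0.66206032  2.57179105 -2.87527474] [ 0.50118568 -0.1831714  -0.18532727]
clock: 10.28
ee_pos: [504.3, -58.6, 41.4]
eef_rot: [-0.0, 0.724, 0.69, 0.0]
force: [0.9, 4.5, -4.8]
opening: 18.7
grasp_force: 59.3
[ 0.94029932  4.46016494 -4.81757888] [ 0.7808402  -0.32601293 -0.20850295]
```

Force matches the expected 4.4 N, so the eye is hooked. Stretching past the post on the −y side.

```bash

cat > st.py <<'E'
from jig import *
def st():
    s=telemetry.observe(); q=s['eef_rot']; M=Ro.from_quat([q[1],q[2],q[3],q[0]]).as_matrix()
    pr=s['ee_pos']+M@np.array([145,0,8.7]); j=tojig(pr)+[1.4,0]; d=j-[-70,0]; r=np.hypot(*d)
    F=s['force'][:2]; print('prong',j.round(1),'z',pr[2].round(1),'r_hook',(r-15.5).round(1),'th',np.arctan2(d[1],d[0]).round(3),'Fjig',(F@ex).round(1),(F@ey).round(1),s['force'][2].round(1),'tq',s['torque'].round(2))
st()
E
python3 -m inch '{"rows":[{"dx":-2.9,"dy":1.1,"dz":0,"ax":0,"ay":0,"az":0,"gripper":0},{"dx":-2.9,"dy":1.1,"dz":0,"ax":0,"ay":0,"az":0,"gripper":0},{"dx":-2.9,"dy":1.1,"dz":0,"ax":0,"ay":0,"az":0,"gripper":0},{"dx":-2.9,"dy":1.1,"dz":0,"ax":0,"ay":0,"az":0,"gripper":0},{"dx":-2.9,"dy":1.1,"dz":0,"ax":0,"ay":0,"az":0,"gripper":0}]}'
python3 st.py
python3 -m inch '{"rows":[{"dx":-2.9,"dy":1.1,"dz":0,"ax":0,"ay":0,"az":0,"gripper":0},{"dx":-2.9,"dy":1.1,"dz":0,"ax":0,"ay":0,"az":0,"gripper":0},{"dx":-2.9,"dy":1.1,"dz":0,"ax":0,"ay":0,"az":0,"gripper":0},{"dx":-2.9,"dy":1.1,"dz":0,"ax":0,"ay":0,"az":0,"gripper":0},{"dx":0,"dy":0,"dz":0,"ax":0,"ay":0,"az":0,"gripper":0}]}'
python3 st.py
```

```text
clock: 10.7
ee_pos: [509.2, -72.7, 41.3]
eef_rot: [-0.0, 0.723, 0.69, 0.001]
force: [1.7, 6.2, -3.7]
opening: 18.9
grasp_force: 59.3
prong [ 46.7 -33. ] z 32.8 r_hook 105.8 th -0.276 Fjig -6.3 1.4 -3.7 tq [ 1.3  -0.45 -0.2 ]
clock: 11.12
ee_pos: [513.2, -84.2, 41.2]
eef_rot: [-0.001, 0.723, 0.69, 0.001]
force: [2.9, 9.0, -3.4]
opening: 18.7
grasp_force: 59.3
prong [ 58.  -28.5] z 32.9 r_hook 115.7 th -0.219 Fjig -9.1 2.5 -3.4 tq [ 1.66 -0.48 -0.23]
```

```bash

python3 -m inch '{"rows":[{"dx":-3,"dy":1.1,"dz":0,"ax":0,"ay":0,"az":0,"gripper":0},{"dx":-3,"dy":1.1,"dz":0,"ax":0,"ay":0,"az":0,"gripper":0},{"dx":-3,"dy":1.1,"dz":0,"ax":0,"ay":0,"az":0,"gripper":0},{"dx":-3,"dy":1.1,"dz":0,"ax":0,"ay":0,"az":0,"gripper":0}]}'
python3 st.py
python3 -m inch '{"rows":[{"dx":-3,"dy":1,"dz":0,"ax":0,"ay":0,"az":0,"gripper":0},{"dx":-2.5,"dy":1,"dz":0,"ax":0,"ay":0,"az":0,"gripper":0},{"dx":0,"dy":0,"dz":0,"ax":0,"ay":0,"az":0,"gripper":0},{"dx":0,"dy":0,"dz":0,"ax":0,"ay":0,"az":0,"gripper":0}]}'
python3 st.py
python3 - <<'E'
from jig import *
f=grab('wrist'); save('w3.png',f['pixels'])
g=grab('scene'); save('s3.png',cv2.resize(g['pixels'][140:200,340:460],(800,400),interpolation=cv2.INTER_CUBIC))
E
```

```text
clock: 11.45
ee_pos: [516.8, -95.6, 41.1]
eef_rot: [-0.001, 0.723, 0.691, 0.001]
force: [1.7, 10.2, -3.0]
opening: 18.8
grasp_force: 59.2
prong [ 69.2 -24.5] z 33.0 r_hook 125.8 th -0.174 Fjig -10.3 1.2 -3.0 tq [ 2.15 -0.51 -0.19]
clock: 11.78
ee_pos: [518.5, -100.9, 41.0]
eef_rot: [-0.002, 0.723, 0.691, 0.002]
force: [2.3, 11.2, -3.7]
opening: 19.3
grasp_force: 59.3
prong [ 74.4 -22.6] z 33.0 r_hook 130.6 th -0.155 Fjig -11.3 1.7 -3.7 tq [ 2.3  -0.52 -0.21]
```

View pics/w3.png

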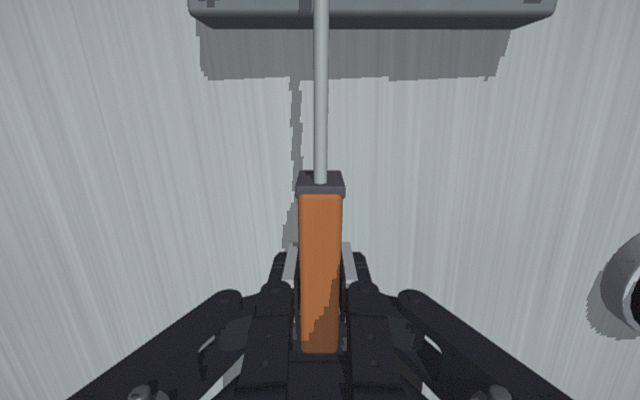

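```bash

python3 -m inch '{"rows":[{"dx":-2,"dy":-0.3,"dz":0,"ax":0,"ay":0,"az":0,"gripper":0},{"dx":-1.5,"dy":-0.2,"dz":0,"ax":0,"ay":0,"az":0,"gripper":0},{"dx":0,"dy":0,"dz":0,"ax":0,"ay":0,"az":0,"gripper":0},{"dx":0,"dy":0,"dz":0,"ax":0,"ay":0,"az":0,"gripper":0}]}'
python3 st.py
python3 -m inch '{"rows":[{"dx":-0.6,"dy":3.1,"dz":0,"ax":0,"ay":0,"az":0,"gripper":0},{"dx":-0.4,"dy":3.1,"dz":0,"ax":0,"ay":0,"az":0,"gripper":0},{"dx":-0.3,"dy":3.1,"dz":0,"ax":0,"ay":0,"az":0,"gripper":0},{"dx":-0.2,"dy":3.1,"dz":0,"ax":0,"ay":0,"az":0,"gripper":0},{"dx":0,"dy":0,"dz":0,"ax":0,"ay":0,"az":0,"gripper":0}]}'
python3 st.py
```

```text
clock: 12.22
ee_pos: [517.8, -104.1, 41.0]
eef_rot: [-0.002, 0.723, 0.691, 0.002]
force: [2.6, 12.1, -4.4]
opening: 19.1
grasp_force: 59.2
prong [ 77.6 -23.1] z 33.1 r_hook 133.9 th -0.155 Fjig -12.2 2.1 -4.4 tq [ 2.43 -0.55 -0.27]
clock: 12.63
ee_pos: [530.3, -106.0, 40.9]
eef_rot: [-0.002, 0.723, 0.691, 0.002]
force: [1.8, 13.2, -2.8]
opening: 18.9
grasp_force: 59.2
prong [ 79.  -10.7] z 32.9 r_hook 133.8 th -0.071 Fjig -13.3 1.2 -2.8 tq [ 2.49 -0.36 -0.19]
```

```bash

python3 -m inch '{"rows":[{"dx":-0.3,"dy":2.5,"dz":0,"ax":0,"ay":0,"az":0,"gripper":0},{"dx":-0.1,"dy":2.5,"dz":0,"ax":0,"ay":0,"az":0,"gripper":0},{"dx":0,"dy":2.5,"dz":0,"ax":0,"ay":0,"az":0,"gripper":0},{"dx":0,"dy":0,"dz":0,"ax":0,"ay":0,"az":0,"gripper":0}]}'
python3 st.py
python3 -m inch '{"rows":[{"dx":0,"dy":2,"dz":0,"ax":0,"ay":0,"az":0,"gripper":0},{"dx":0,"dy":2,"dz":0,"ax":0,"ay":0,"az":0,"gripper":0},{"dx":0,"dy":2,"dz":0,"ax":0,"ay":0,"az":0,"gripper":0},{"dx":0,"dy":0,"dz":0,"ax":0,"ay":0,"az":0,"gripper":0}]}'
python3 st.py
```

```text
clock: 12.97
ee_pos: [537.4, -106.6, 40.7]
eef_rot: [-0.002, 0.723, 0.691, 0.001]
force: [1.1, 12.1, -3.5]
opening: 18.8
grasp_force: 59.2
prong [79.3 -3.6] z 32.8 r_hook 133.8 th -0.024 Fjig -12.1 0.5 -3.5 tq [ 2.51 -0.16 -0.05]
clock: 13.3
ee_pos: [543.1, -106.8, 40.6]
eef_rot: [-0.002, 0.723, 0.691, 0.001]
force: [0.2, 11.9, -2.7]
opening: 19.2
grasp_force: 59.2
prong [79.2  2.1] z 32.7 r_hook 133.7 th 0.014 Fjig -11.9 -0.3 -2.7 tq [ 2.55 -0.08  0.  ]
```

```bash

python3 -m inch '{"rows":[{"dx":0,"dy":1.5,"dz":0,"ax":0,"ay":0,"az":0,"gripper":0},{"dx":0,"dy":1.5,"dz":0,"ax":0,"ay":0,"az":0,"gripper":0},{"dx":0,"dy":0,"dz":0,"ax":0,"ay":0,"az":0,"gripper":0}]}'
python3 st.py
python3 -m inch '{"rows":[{"dx":0.1,"dy":1,"dz":0,"ax":0,"ay":0,"az":0,"gripper":0},{"dx":0.1,"dy":1,"dz":0,"ax":0,"ay":0,"az":0,"gripper":0},{"dx":0,"dy":0,"dz":0,"ax":0,"ay":0,"az":0,"gripper":0}]}'
python3 st.py
```

```text
clock: 13.55
ee_pos: [545.9, -107.0, 40.6]
eef_rot: [-0.003, 0.723, 0.691, 0.001]
force: [0.5, 12.3, -3.5]
opening: 19.0
grasp_force: 59.2
prong [79.2  4.9] z 32.7 r_hook 133.8 th 0.033 Fjig -12.3 -0.1 -3.5 tq [ 2.48 -0.04  0.04]
clock: 13.8
ee_pos: [547.7, -106.8, 40.6]
eef_rot: [-0.003, 0.723, 0.691, 0.001]
force: [0.8, 11.7, -3.8]
opening: 18.6
grasp_force: 59.2
prong [79.   6.7] z 32.7 r_hook 133.6 th 0.045 Fjig -11.7 0.3 -3.8 tq [ 2.51 -0.    0.03]
```

```bash

python3 -m inch '{"rows":[{"dx":0.1,"dy":1,"dz":0,"ax":0,"ay":0,"az":0,"gripper":0},{"dx":0,"dy":0,"dz":0,"ax":0,"ay":0,"az":0,"gripper":0}]}'
python3 st.py
python3 -m inch '{"rows":[{"dx":0.1,"dy":1,"dz":0,"ax":0,"ay":0,"az":0,"gripper":0},{"dx":0,"dy":0,"dz":0,"ax":0,"ay":0,"az":0,"gripper":0}]}'
python3 st.py
python3 -m inch '{"rows":[{"dx":0.1,"dy":1,"dz":0,"ax":0,"ay":0,"az":0,"gripper":0},{"dx":0,"dy":0,"dz":0,"ax":0,"ay":0,"az":0,"gripper":0}]}'
python3 st.py
```

```text
clock: 13.97
ee_pos: [548.6, -106.7, 40.5]
eef_rot: [-0.003, 0.723, 0.691, 0.001]
force: [0.2, 11.9, -3.4]
opening: 18.9
grasp_force: 59.2
prong [78.8  7.6] z 32.6 r_hook 133.5 th 0.051 Fjig -11.9 -0.3 -3.4 tq [2.51 0.03 0.12]
clock: 14.13
ee_pos: [549.6, -106.7, 40.5]
eef_rot: [-0.003, 0.723, 0.691, 0.001]
force: [-0.2, 12.3, -3.9]
opening: 19.0
grasp_force: 59.2
prong [78.7  8.6] z 32.6 r_hook 133.5 th 0.058 Fjig -12.3 -0.7 -3.9 tq [2.51 0.03 0.07]
clock: 14.3
ee_pos: [550.6, -106.6, 40.5]
eef_rot: [-0.003, 0.723, 0.691, 0.001]
force: [0.2, 11.8, -3.7]
opening: 19.1
grasp_force: 59.2
prong [78.6  9.5] z 32.6 r_hook 133.5 th 0.064 Fjig -11.8 -0.4 -3.7 tq [2.47 0.02 0.15]
```

```bash

python3 -m inch '{"rows":[{"dx":0.1,"dy":1,"dz":0,"ax":0,"ay":0,"az":0,"gripper":0},{"dx":0,"dy":0,"dz":0,"ax":0,"ay":0,"az":0,"gripper":0}]}'
python3 st.py
python3 -m inch '{"rows":[{"dx":0.1,"dy":1,"dz":0,"ax":0,"ay":0,"az":0,"gripper":0},{"dx":0,"dy":0,"dz":0,"ax":0,"ay":0,"az":0,"gripper":0},{"dx":0,"dy":0,"dz":0,"ax":0,"ay":0,"az":0,"gripper":0}]}'
python3 st.py
python3 - <<'E'
from jig import *
g=grab('scene'); t=grab('top')
save('s4.png',np.vstack([cv2.resize(g['pixels'][150:186,350:446],(800,300),interpolation=cv2.INTER_CUBIC),cv2.resize(t['pixels'][215:251,210:306],(800,300),interpolation=cv2.INTER_CUBIC)]))
E
```

```text
clock: 14.47
ee_pos: [551.5, -106.6, 40.5]
eef_rot: [-0.003, 0.723, 0.691, 0.001]
force: [-0.1, 12.1, -3.3]
opening: 19.0
grasp_force: 59.2
prong [78.5 10.5] z 32.6 r_hook 133.4 th 0.07 Fjig -12.1 -0.6 -3.3 tq [2.48 0.11 0.09]
clock: 14.72
ee_pos: [552.1, -106.5, 40.3]
eef_rot: [-0.003, 0.723, 0.691, 0.001]
force: [-1.0, 11.7, -3.3]
opening: 18.7
grasp_force: 59.2
prong [78.4 11. ] z 32.4 r_hook 133.3 th 0.074 Fjig -11.6 -1.6 -3.3 tq [2.55 0.25 0.23]
```

View pics/s4.png

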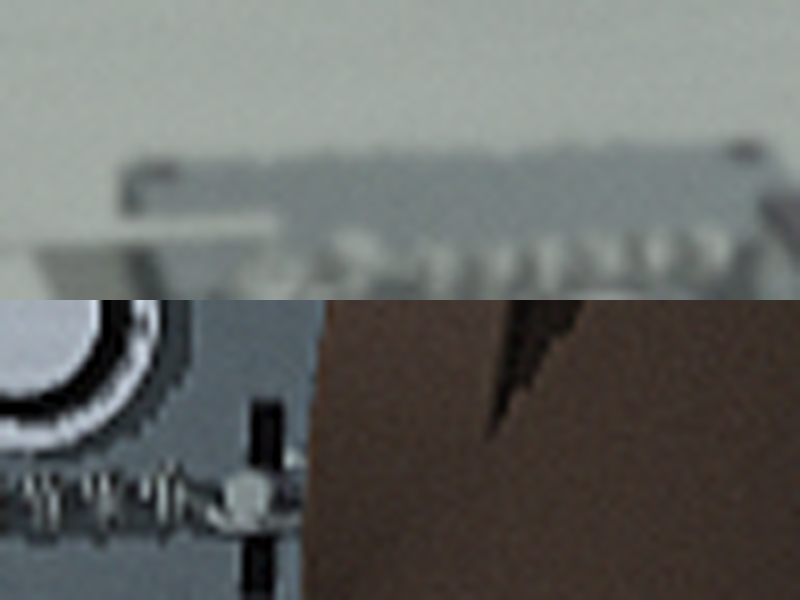

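The lower (top-camera) crop shows the straight leg along the post's near side and the hook point at (290,460) on its far side, so the post is inside the mouth. Side contact is felt. Easing back.

```bash

python3 -m inch '{"rows":[{"dx":1.2,"dy":-0.1,"dz":0,"ax":0,"ay":0,"az":0,"gripper":0},{"dx":1.2,"dy":-0.1,"dz":0,"ax":0,"ay":0,"az":0,"gripper":0},{"dx":1.2,"dy":-0.1,"dz":0,"ax":0,"ay":0,"az":0,"gripper":0},{"dx":1.2,"dy":-0.1,"dz":0,"ax":0,"ay":0,"az":0,"gripper":0},{"dx":1.2,"dy":-0.1,"dz":0,"ax":0,"ay":0,"az":0,"gripper":0}]}'
python3 st.py
python3 -m inch '{"rows":[{"dx":1.2,"dy":-0.1,"dz":0,"ax":0,"ay":0,"az":0,"gripper":0},{"dx":1.2,"dy":-0.1,"dz":0,"ax":0,"ay":0,"az":0,"gripper":0},{"dx":1.2,"dy":-0.1,"dz":0,"ax":0,"ay":0,"az":0,"gripper":0},{"dx":0,"dy":0,"dz":0,"ax":0,"ay":0,"az":0,"gripper":0}]}'
python3 st.py
```

```text
clock: 15.23
ee_pos: [552.0, -100.9, 40.5]
eef_rot: [-0.003, 0.723, 0.691, 0.001]
force: [-1.1, 9.4, -2.8]
opening: 18.9
grasp_force: 59.2
prong [72.8 10.7] z 32.4 r_hook 127.7 th 0.075 Fjig -9.3 -1.6 -2.8 tq [2.14 0.21 0.2 ]
clock: 15.57
ee_pos: [551.9, -97.2, 40.5]
eef_rot: [-0.003, 0.723, 0.691, 0.001]
force: [-1.1, 10.5, -3.6]
opening: 19.2
grasp_force: 59.2
prong [69.2 10.4] z 32.4 r_hook 124.1 th 0.074 Fjig -10.4 -1.6 -3.6 tq [2.18 0.19 0.21]
```

```bash

python3 -m inch '{"rows":[{"dx":0.8,"dy":-0.1,"dz":0,"ax":0,"ay":0,"az":0,"gripper":0},{"dx":0.8,"dy":-0.1,"dz":0,"ax":0,"ay":0,"az":0,"gripper":0},{"dx":0.8,"dy":-0.1,"dz":0,"ax":0,"ay":0,"az":0,"gripper":0},{"dx":0,"dy":0,"dz":0,"ax":0,"ay":0,"az":0,"gripper":0}]}'
python3 st.py
python3 -m inch '{"rows":[{"dx":0.8,"dy":-0.1,"dz":0,"ax":0,"ay":0,"az":0,"gripper":0},{"dx":0.8,"dy":-0.1,"dz":0,"ax":0,"ay":0,"az":0,"gripper":0},{"dx":0,"dy":0,"dz":0,"ax":0,"ay":0,"az":0,"gripper":0}]}'
python3 st.py
python3 -m inch '{"rows":[{"dx":0.7,"dy":-0.1,"dz":0,"ax":0,"ay":0,"az":0,"gripper":0},{"dx":0.7,"dy":-0.1,"dz":0,"ax":0,"ay":0,"az":0,"gripper":0},{"dx":0,"dy":0,"dz":0,"ax":0,"ay":0,"az":0,"gripper":0}]}'
python3 st.py
```

```text
clock: 15.9
ee_pos: [551.6, -95.2, 40.5]
eef_rot: [-0.002, 0.723, 0.691, 0.0]
force: [-1.7, 8.7, -3.1]
opening: 19.0
grasp_force: 59.3
prong [67.2 10.1] z 32.3 r_hook 122.1 th 0.073 Fjig -8.6 -2.1 -3.1 tq [1.92 0.26 0.18]
clock: 16.15
ee_pos: [551.4, -94.3, 40.6]
eef_rot: [-0.002, 0.723, 0.691, -0.0]
force: [-2.9, 6.9, -1.9]
opening: 18.9
grasp_force: 59.3
prong [66.3  9.9] z 32.1 r_hook 121.2 th 0.072 Fjig -6.7 -3.2 -1.9 tq [1.49 0.38 0.32]
clock: 16.4
ee_pos: [551.6, -93.8, 40.8]
eef_rot: [-0.001, 0.723, 0.691, -0.001]
force: [-2.4, 4.9, -3.5]
opening: 18.7
grasp_force: 59.4
prong [65.8 10.2] z 32.1 r_hook 120.7 th 0.075 Fjig -4.8 -2.6 -3.5 tq [0.82 0.68 0.49]
```

```bash

python3 -m inch '{"rows":[{"dx":0.7,"dy":-0.4,"dz":0,"ax":0,"ay":0,"az":0,"gripper":0},{"dx":0.7,"dy":-0.4,"dz":0,"ax":0,"ay":0,"az":0,"gripper":0},{"dx":0,"dy":0,"dz":0,"ax":0,"ay":0,"az":0,"gripper":0}]}'
python3 st.py
python3 -m inch '{"rows":[{"dx":0.7,"dy":-0.4,"dz":0,"ax":0,"ay":0,"az":0,"gripper":0},{"dx":0.7,"dy":-0.4,"dz":0,"ax":0,"ay":0,"az":0,"gripper":0},{"dx":0,"dy":0,"dz":0,"ax":0,"ay":0,"az":0,"gripper":0}]}'
python3 st.py
python3 -m inch '{"rows":[{"dx":0.7,"dy":-0.3,"dz":0,"ax":0,"ay":0,"az":0,"gripper":0},{"dx":0,"dy":0,"dz":0,"ax":0,"ay":0,"az":0,"gripper":0}]}'
python3 st.py
```

```text
clock: 16.65
ee_pos: [551.7, -93.1, 41.2]
eef_rot: [0.0, 0.724, 0.69, -0.001]
force: [-1.9, 0.5, -3.4]
opening: 19.2
grasp_force: 59.3
prong [65.1 10.4] z 32.3 r_hook 120.0 th 0.077 Fjig -0.4 -1.9 -3.4 tq [0.03 0.6  0.42]
clock: 16.9
ee_pos: [551.5, -91.4, 41.4]
eef_rot: [0.0, 0.724, 0.69, 0.0]
force: [-1.7, -0.2, -4.0]
opening: 18.7
grasp_force: 59.3
prong [63.4 10.2] z 32.7 r_hook 118.3 th 0.076 Fjig 0.3 -1.7 -4.0 tq [-0.06  0.36  0.25]
clock: 17.07
ee_pos: [551.3, -90.7, 41.5]
eef_rot: [0.0, 0.724, 0.69, 0.0]
force: [0.1, -0.8, -3.0]
opening: 18.5
grasp_force: 59.3
prong [62.8 10. ] z 32.7 r_hook 117.6 th 0.075 Fjig 0.8 0.1 -3.0 tq [-0.3   0.28  0.14]
```

```bash

python3 -m inch '{"rows":[{"dx":-0.5,"dy":-0.8,"dz":0,"ax":0,"ay":0,"az":0,"gripper":0},{"dx":0,"dy":0,"dz":0,"ax":0,"ay":0,"az":0,"gripper":0},{"dx":0,"dy":0,"dz":0,"ax":0,"ay":0,"az":0,"gripper":0}]}'
python3 st.py
python3 -m inch '{"rows":[{"dx":0,"dy":-0.7,"dz":0,"ax":0,"ay":0,"az":0,"gripper":0},{"dx":0,"dy":0,"dz":0,"ax":0,"ay":0,"az":0,"gripper":0},{"dx":0,"dy":0,"dz":0,"ax":0,"ay":0,"az":0,"gripper":0}]}'
python3 st.py
python3 - <<'E'
from jig import *
t=grab('top')
save('t5.png',cv2.resize(t['pixels'][205:265,175:271],(800,500),interpolation=cv2.INTER_CUBIC))
E
```

```text
clock: 17.32
ee_pos: [550.6, -90.9, 41.5]
eef_rot: [0.0, 0.724, 0.69, 0.0]
force: [0.5, -0.1, -2.9]
opening: 18.7
grasp_force: 59.3
prong [63.   9.3] z 32.9 r_hook 117.8 th 0.069 Fjig 0.1 0.5 -2.9 tq [-0.02  0.05  0.06]
clock: 17.57
ee_pos: [549.6, -90.9, 41.4]
eef_rot: [0.0, 0.723, 0.69, 0.0]
force: [0.5, 0.2, -2.6]
opening: 18.8
grasp_force: 59.3
prong [63.   8.2] z 32.7 r_hook 117.7 th 0.062 Fjig -0.3 0.5 -2.6 tq [-0.03  0.01 -0.02]
```

View pics/t5.png

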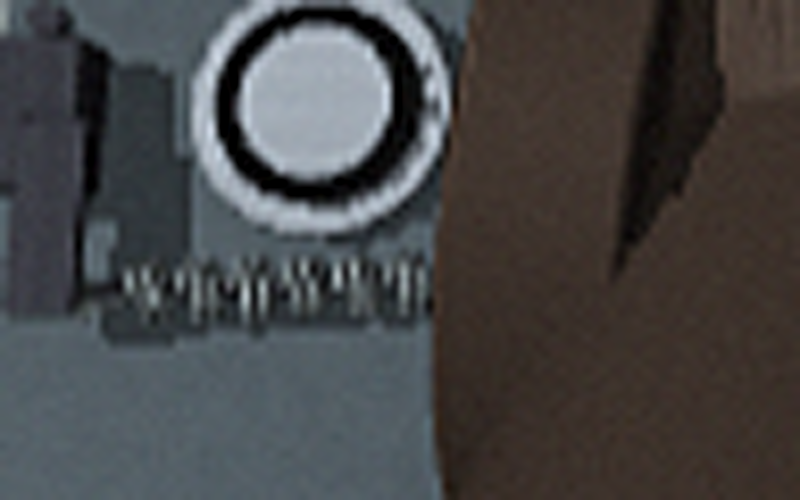

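The post itself is hidden by the arm, but the spring is seen held stretched and level, and the prong's torques are at zero. Lifting the prong out.

```bash

python3 -m inch '{"rows":[{"dx":0,"dy":0,"dz":-1.5,"ax":0,"ay":0,"az":0,"gripper":0},{"dx":0,"dy":0,"dz":-1.5,"ax":0,"ay":0,"az":0,"gripper":0},{"dx":0,"dy":0,"dz":0,"ax":0,"ay":0,"az":0,"gripper":0}]}'
python3 st.py
python3 -m inch '{"rows":[{"dx":0,"dy":0,"dz":-2,"ax":0,"ay":0,"az":0,"gripper":0},{"dx":0,"dy":0,"dz":-2,"ax":0,"ay":0,"az":0,"gripper":0},{"dx":0,"dy":0,"dz":-2,"ax":0,"ay":0,"az":0,"gripper":0},{"dx":0,"dy":0,"dz":0,"ax":0,"ay":0,"az":0,"gripper":0}]}'
python3 st.py
python3 -m inch '{"rows":[{"dx":0,"dy":0,"dz":-4,"ax":0,"ay":0,"az":0,"gripper":0},{"dx":0,"dy":0,"dz":-6,"ax":0,"ay":0,"az":0,"gripper":0},{"dx":0,"dy":0,"dz":-10,"ax":0,"ay":0,"az":0,"gripper":0},{"dx":0,"dy":0,"dz":-10,"ax":0,"ay":0,"az":0,"gripper":0},{"dx":0,"dy":0,"dz":-20,"ax":0,"ay":0,"az":0,"gripper":0}]}'
python3 st.py
```

```text
clock: 17.87
ee_pos: [549.8, -90.9, 44.7]
eef_rot: [0.0, 0.723, 0.69, 0.0]
force: [-0.1, -0.6, -3.2]
opening: 18.6
grasp_force: 59.3
prong [63.   8.4] z 36.0 r_hook 117.8 th 0.063 Fjig 0.6 -0.1 -3.2 tq [-0.01 -0.03  0.02]
clock: 18.2
ee_pos: [549.9, -90.9, 50.9]
eef_rot: [0.0, 0.723, 0.69, 0.0]
force: [0.6, 0.4, -2.9]
opening: 18.7
grasp_force: 59.3
prong [63.   8.5] z 42.2 r_hook 117.8 th 0.063 Fjig -0.4 0.6 -2.9 tq [0.01 0.01 0.01]
clock: 18.62
ee_pos: [548.6, -90.7, 100.1]
eef_rot: [-0.001, 0.723, 0.69, -0.001]
force: [0.6, 0.6, -2.8]
opening: 18.5
grasp_force: 59.2
prong [62.9  7.1] z 91.4 r_hook 117.6 th 0.054 Fjig -0.7 0.6 -2.8 tq [ 0.04 -0.01  0.03]
```

```bash

python3 -m inch '{"rows":[{"dx":-20,"dy":-0.4,"dz":0,"ax":0,"ay":0,"az":0,"gripper":0},{"dx":-30,"dy":-0.4,"dz":0,"ax":0,"ay":0,"az":0,"gripper":0},{"dx":-30,"dy":-0.4,"dz":0,"ax":0,"ay":0,"az":0,"gripper":0},{"dx":-30,"dy":-0.4,"dz":0,"ax":0,"ay":0,"az":0,"gripper":0},{"dx":-30,"dy":-0.4,"dz":0,"ax":0,"ay":0,"az":0,"gripper":0}]}'
python3 -m inch '{"rows":[{"dx":-30,"dy":-0.4,"dz":0,"ax":0,"ay":0,"az":0,"gripper":0},{"dx":-30,"dy":-0.4,"dz":0,"ax":0,"ay":0,"az":0,"gripper":0},{"dx":-30,"dy":-0.4,"dz":0,"ax":0,"ay":0,"az":0,"gripper":0},{"dx":-30,"dy":-0.4,"dz":0,"ax":0,"ay":0,"az":0,"gripper":0},{"dx":-30,"dy":-0.4,"dz":0,"ax":0,"ay":0,"az":0,"gripper":0}]}'
python3 -m inch '{"rows":[{"dx":-20,"dy":-0.4,"dz":10,"ax":0,"ay":0,"az":0,"gripper":0},{"dx":-14,"dy":-0.4,"dz":20,"ax":0,"ay":0,"az":0,"gripper":0},{"dx":0,"dy":0,"dz":20,"ax":0,"ay":0,"az":0,"gripper":0},{"dx":0,"dy":0,"dz":20,"ax":0,"ay":0,"az":0,"gripper":0},{"dx":0,"dy":0,"dz":6,"ax":0,"ay":0,"az":0,"gripper":0}]}'
python3 -m inch '{"rows":[{"dx":0,"dy":0,"dz":2,"ax":0,"ay":0,"az":0,"gripper":0},{"dx":0,"dy":0,"dz":0,"ax":0,"ay":0,"az":0,"gripper":0},{"dx":0,"dy":0,"dz":0,"ax":0,"ay":0,"az":0,"gripper":0}]}'
python3 st.py
```

```text
clock: 19.03
ee_pos: [541.2, -232.0, 101.8]
eef_rot: [0.001, 0.723, 0.691, 0.0]
force: [0.1, 0.8, -2.4]
opening: 18.8
grasp_force: 59.4
clock: 19.45
ee_pos: [532.0, -382.1, 101.6]
eef_rot: [0.001, 0.723, 0.69, 0.0]
force: [0.7, 0.3, -2.7]
opening: 19.1
grasp_force: 59.4
clock: 19.87
ee_pos: [528.2, -413.9, 21.7]
eef_rot: [-0.002, 0.724, 0.69, -0.0]
force: [-0.9, 0.2, -2.6]
opening: 19.1
grasp_force: 59.3
clock: 20.12
ee_pos: [530.4, -414.6, 24.0]
eef_rot: [0.001, 0.723, 0.69, 0.0]
force: [-0.6, 0.2, -1.7]
opening: 18.9
grasp_force: 59.3
prong [387.3   4.1] z 15.1 r_hook 441.8 th 0.009 Fjig -0.2 -0.6 -1.7 tq [-0.03 -0.01 -0.01]
```

Now lower the last ~11 mm until it rests.

```bash

python3 -m inch '{"rows":[{"dx":0,"dy":0,"dz":5,"ax":0,"ay":0,"az":0,"gripper":0},{"dx":0,"dy":0,"dz":4,"ax":0,"ay":0,"az":0,"gripper":0},{"dx":0,"dy":0,"dz":0,"ax":0,"ay":0,"az":0,"gripper":0},{"dx":0,"dy":0,"dz":0,"ax":0,"ay":0,"az":0,"gripper":0}]}'
python3 st.py
python3 -m inch '{"rows":[{"dx":0,"dy":0,"dz":1,"ax":0,"ay":0,"az":0,"gripper":0},{"dx":0,"dy":0,"dz":0,"ax":0,"ay":0,"az":0,"gripper":0},{"dx":0,"dy":0,"dz":0,"ax":0,"ay":0,"az":0,"gripper":0}]}'
python3 st.py
python3 -m inch '{"rows":[{"dx":0,"dy":0,"dz":0.7,"ax":0,"ay":0,"az":0,"gripper":0},{"dx":0,"dy":0,"dz":0,"ax":0,"ay":0,"az":0,"gripper":0},{"dx":0,"dy":0,"dz":0,"ax":0,"ay":0,"az":0,"gripper":0}]}'
python3 st.py
```

```text
clock: 20.45
ee_pos: [529.4, -414.1, 13.2]
eef_rot: [-0.0, 0.723, 0.69, -0.0]
force: [1.0, 0.6, -3.2]
opening: 18.8
grasp_force: 59.3
prong [386.8   3.1] z 4.5 r_hook 441.3 th 0.007 Fjig -0.6 1.0 -3.2 tq [-0.03 -0.03  0.04]
clock: 20.7
ee_pos: [529.7, -414.4, 12.5]
eef_rot: [0.0, 0.723, 0.69, 0.0]
force: [-0.1, 0.1, -1.5]
opening: 18.9
grasp_force: 59.4
prong [387.1   3.4] z 3.8 r_hook 441.6 th 0.007 Fjig -0.1 -0.1 -1.5 tq [-0.02 -0.01  0.01]
clock: 20.95
ee_pos: [529.7, -414.4, 12.5]
eef_rot: [0.0, 0.723, 0.69, 0.0]
force: [-1.7, 2.0, 5.2]
opening: 19.0
grasp_force: 60.3
prong [387.1   3.4] z 3.7 r_hook 441.6 th 0.007 Fjig -1.9 -1.8 5.2 tq [ 0.39  0.44 -0.01]
```

```bash

python3 -m inch '{"rows":[{"dx":0,"dy":0,"dz":0,"ax":0,"ay":0,"az":0,"gripper":1},{"dx":0,"dy":0,"dz":0,"ax":0,"ay":0,"az":0,"gripper":1},{"dx":0,"dy":0,"dz":0,"ax":0,"ay":0,"az":0,"gripper":1},{"dx":0,"dy":0,"dz":0,"ax":0,"ay":0,"az":0,"gripper":1},{"dx":0,"dy":0,"dz":0,"ax":0,"ay":0,"az":0,"gripper":1}]}'
python3 -m inch '{"rows":[{"dx":0,"dy":0,"dz":0,"ax":0,"ay":0,"az":0,"gripper":1},{"dx":0,"dy":0,"dz":-10,"ax":0,"ay":0,"az":0,"gripper":1},{"dx":0,"dy":0,"dz":-25,"ax":0,"ay":0,"az":0,"gripper":1},{"dx":0,"dy":0,"dz":-30,"ax":0,"ay":0,"az":0,"gripper":1},{"dx":0,"dy":0,"dz":-30,"ax":0,"ay":0,"az":0,"gripper":1}]}'
python3 -m inch '{"rows":[{"dx":-20,"dy":-20,"dz":-30,"ax":0,"ay":0,"az":0,"gripper":1},{"dx":-20,"dy":-20,"dz":-30,"ax":0,"ay":0,"az":0,"gripper":1},{"dx":-20,"dy":-20,"dz":0,"ax":0,"ay":0,"az":0,"gripper":1},{"dx":0,"dy":0,"dz":0,"ax":0,"ay":0,"az":0,"gripper":1},{"dx":0,"dy":0,"dz":0,"ax":0,"ay":0,"az":0,"gripper":1}]}'
python3 - <<'E'
from jig import *
t=grab('top'); p=t['pixels']
a=cv2.resize(p[195:290,165:285],(720,570),interpolation=cv2.INTER_CUBIC); b=p[190:290,340:520]
b=cv2.resize(b,(540,300),interpolation=cv2.INTER_CUBIC)
a=cv2.resize(p[215:265,170:290],(720,300),interpolation=cv2.INTER_CUBIC)
im=np.zeros((600,720,3),np.uint8); im[:300]=a; im[300:,:540]=b; save('fin.png',im)
print(telemetry.observe()['clock'],telemetry.observe()['force'])
E
```

```text
clock: 21.37
ee_pos: [529.6, -414.3, 11.4]
eef_rot: [-0.0, 0.723, 0.69, -0.0]
force: [1.1, 1.1, -0.2]
opening: 78.1
grasp_force: 0.0
clock: 21.78
ee_pos: [529.1, -414.0, 107.8]
eef_rot: [-0.001, 0.723, 0.69, -0.0]
force: [0.3, 0.3, 0.3]
opening: 85.4
grasp_force: 0.0
clock: 22.2
ee_pos: [466.0, -472.5, 167.9]
eef_rot: [0.001, 0.724, 0.689, 0.0]
force: [-0.1, 0.3, -1.0]
opening: 85.3
grasp_force: 0.0
22.25 [ 0.06301036 -0.12206424 -0.81689326]
```

View pics/fin.png

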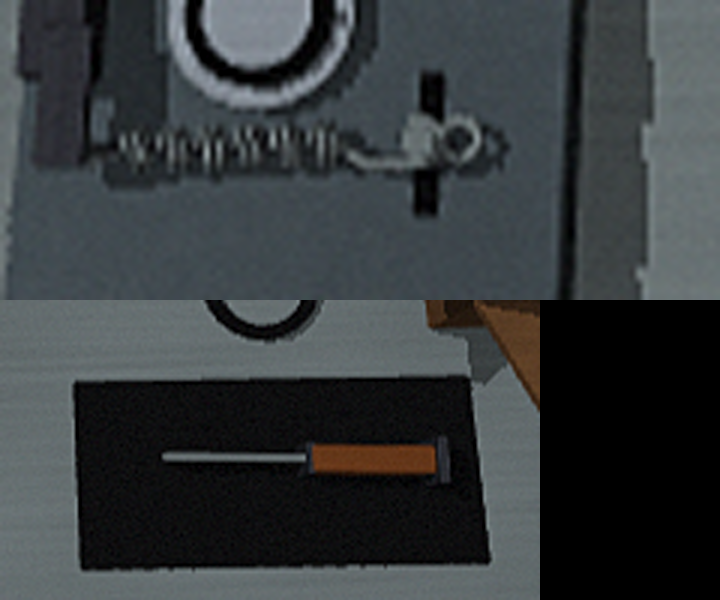

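The picture shows the hook round the post at (420,138), with the eye at (461,138) just beyond it. The puller lies flat on the mat with the handle at (375,458). Handing in.

```bash
python3 -c "
from workcell import ticket
print(ticket.finish_job())"
```

```text
the job is handed in; nothing more can be done
None
```

The job is handed in at about 22 s of the 72 s allowed: the final picture shows the spring's hook round the post and the puller lying flat on the mat, but no verdict came back, so whether it passed is not confirmed.

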